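Clear the bench clamp and ratchet it up on a half-carved rosette

ROBOT

A 6-joint arm with a two-finger parallel gripper is mounted at the origin on a cart in front of the work surface, level with it; the furniture and walls round the work are solid. World frame = base frame: x ahead of the robot, y to its left, z up, the work surface at z = 0. Lengths are in m, angles in rad, forces in N, time in s.
With the tool pointing down it reaches from about 0.3 to 0.875 m from the base axis. Payload 6.4 kg.
Tool frame: the origin (TCP) lies between the finger pads; the fingertips stand 25 mm ahead of it and the grasp point (between the pads) lies 6 mm ahead of it; z points along the fingers, y is the line along which they close (so a half turn about z gives the same grasp; the last joint's range is limited). The gripper opens to 85 mm and grips with 20 to 120 N. Pads are 22 mm wide; open, the fingers measure 114 mm over their backs; the gripper's body (76 mm by 85 mm) begins 54 mm behind the grasp point. The pads swing forward as they close: fully open they stand 13 mm farther back than shut.
Start: joints at [-1.445, 0.181, 1.607, -0, 1.354, -0.206], TCP at [0.187, -0.544, 0.226] pointing down, gripper open.
Joint ranges: [-2.99, 2.99], [-0.89, 2.07], [0.3, 2.58], [-1.14, 4.28], [0, 2.63], [-3.12, 3.12]. Speed limits (rad/s): [2.57, 2.57, 3.01, 3.14, 3.14, 3.14].

INTERFACE

Orientations are given as a unit quaternion [w, x, y, z].
In Python, from bench import ctrl gives the robot as it stands.
- The arm moves only by the tool servo_tool, never from a script. Its argument "series" is text: rows parted by semicolons, each of 7 numbers parted by spaces: the gripper command: -1 is fully open, 1 is shut, values between are in proportion, then the shift along the tool's x, y, z in m, then the turn, a rotation vector about the tool's x, y, z in degrees. A call has 1 to 12 rows; each row is the pose to reach, as a shift and turn from the pose commanded when the call began, along the tool's axes at that moment; what a row does not reach only later rows make up. A row lasts 1/12 s, in which the tool goes at most 41.7 mm and 7.16 degrees, less where a joint would pass 70% of its speed; a pose out of reach is approached as far as the arm can. A call with a gripper value outside its range is refused whole. The fingers move at their own pace and stop on an object; the grip force is fixed at half the most. Time passes only in rows, so rows that repeat a pose let the fingers close. It gives the time, the measured TCP pose, the force, the opening and the grip force at its end, in the units of the state.
- ctrl.get_obs(): the state, without advancing time (a new reading comes with each control period).
- ctrl.camera(name): name is "side" or "top" or "wrist"; returns a dict with "img" (420x560x3 uint8, red, green, blue), "z_map" (420x560 float32, m along the optical axis (not along the pixel's ray), 0 where there is no reading), "fovy" (degrees; the focal length in pixels is half the picture's height over the tangent of half this angle, whatever the lens; pixels are square), "cx", "cy" (the principal point, pixels), "extrinsics" (4x4, takes a point from camera to world coordinates); the wrist camera has in their place "T_tool_cam" (4x4, takes a point from camera to tool coordinates, whose origin is the TCP and whose axes are the flange's). Camera axes: x right, y down, z forward; pixel columns grow to the right and rows downward; lengths in m; the calibration is good to about 2 mm. A picture is of the moment at which its call begins: read the wrist's pose just before it.
- ctrl.hand_in(): hands the job in; it is judged then, once.
The state is a dict: "time_s": time; "q": joint angles; "dq": joint speeds; "joint_efforts": joint torques, N m; "eef_pos": TCP position; "eef_rot": TCP orientation; "wrist_force": force on the tool from outside, world axes, zero at the start; "torque": the same for the moment, N m; "opening": opening from 0.0 (shut) to 1.0 (fully open); "grasp_force": force on a finger pad.
Only numpy, scipy, OpenCV 4.12 (cv2) and the standard library are available. Lean on these libraries where they do the work, as an engineer would, in place of code of your own. Each camera call takes 0.05 s, during which the arm holds its last target. There are 200 camera calls.

TASK

Get the half-carved rosette ready for carving. First push the moulding offcut that lies on the clamp's bed off the far edge, so that it slides down the chute and lies in the scrap tray. Then swing the ratchet lever back and forth to bring the sprung pad up to the backing board, and go on until the board is gripped flat and square against the tail stop, with the springs behind the pad squeezed about halfway and the lever clearly stiff. Never squeeze the springs solid, that dents the board; push the offcut, do not pick it up; leave the two tins and the plane beside the clamp where they are.

Things in the scene. Friction and masses are not known exactly. Their poses are not given: they have to be found in the camera images.
- clamp: Fixed bench clamp: wooden beam 130 (x) x 450 (y), grey steel bed, green steel fittings. Origin on the bench under the vertical axle of the ratchet wheel; z up, y along the bed towards the tail stop, x towards chute and tray. Bed top at z = 80, from y = 62 to 334, x = -65 to 65. Wheel (18 teeth, radius 44), pawls and lever bar all below z = 128. The chute starts at x = 66, y = 92 to 182.
- offcut: Loose offcut of stepped pale frame moulding, 90 (own x) x 30 x 25, about 0.07 kg, lying across the bed between pad and board, its length within 0.08 rad along the clamp's x. Origin: centre of its underside, so 80 above the bench at first. It slides down the smooth chute once its rear end has been pushed past the bed's edge.
- board: The work: pale backing board 124 (own x, across the bed) x 84 (own y, along it) x 18 with a brown half-carved rosette glued on top (50 high in all), about 0.3 kg. Loose on the bed, 4 to 10 mm short of the tail stop. Origin: centre of its underside.
- tail_stop: Fixed green stop 118 wide, 34 high across the far end of the bed. Origin: middle of the foot of the face that the board is pressed against; that face looks to its own -y, and its axes are the clamp's.
- pad: Cork-faced plate 110 wide, 34 high over the bed, in front of the green jaw on two springs (5 N per mm together, solid after 28 mm); jaw and pad slide only along the clamp's y. Origin: middle of its width at bed height; pressing face 14 mm to the +y side of it. The face starts at the clamp's y = 112, 47 to 73 mm short of the board.
- tray_floor (a point): Middle of the scrap tray's floor, 8 mm above the bench, axes as the clamp's. Tray of pale wood fixed at the foot of the steel chute, inside 140 (x) x 134 (y), walls 45 high.
- lever (a joint): Ratchet lever, rad about the clamp's axle: 0 = swung right back (handle to the clamp's -x), 1.2 = right forward; at 0.6 it points to the clamp's -y. Forward (handle towards +x) drives the wheel, 0.349 rad a tooth, and the jaw 7 mm a tooth; back it clicks freely and a second pawl holds the wheel to the last whole tooth. Moving it takes about 2 N at the handle, plus 0.13 N per N at the pad.
- lever_handle (a point): Middle of the upright revolving wooden handle on the lever's end, 150 mm from the axle: 30 mm thick, from 119 to 186 mm above the bench, free all round and above. This point is 153 above the bench.
- wax_tin: Round wax tin with blue lid and pale label, 77 wide, 58 high, loose bystander to the right of the clamp, the farther tin. Origin: centre of its underside.
- plane: Small black iron plane 137 long, 71 high, loose bystander to the right of the clamp. Origin: centre of its underside.
- stain_tin: Round stain tin with blue lid and yellow label, 67 wide, 70 high, loose bystander to the right of the clamp, the nearer tin. Origin: centre of its underside.
Not all that is in view belongs to the job. Leave any pink look-alike of the offcut alone.

How it is judged:
By the outcome, as a careful person would: the job done as asked, in the order asked, and still so for the second after the job is handed in, with the robot touching nothing.
It also fails if it takes over 72 s, if anything falls off the work surface, if the arm or the gripper's body presses on something with over 40 N, if the wrist force passes 120 N, or if a joint passes its speed limit or range.

## Working session

There is one attempt and no reset: what is moved stays moved. The work goes in short steps, Python scripts to look and compute and a tool call to move; the robot and the scene stay as the last step left them, time stands still between calls to the robot, and variables do not carry over. Pictures are saved under pics/ and viewed, at most 10 in all, crops included, and the job is handed in when it is done.

Besides the shell and the picture viewer there is one more tool, called after "Request:" as name(argument=value, ...) on one line, values as JSON. servo_tool: Moves the arm, as the interface text tells. Its arguments: {"type":"object","properties":{"series":{"type":"string"}},"required":["series"]}

```bash
mkdir -p pics; ls
cat > h.py <<'E'
import numpy as np, cv2
from bench import ctrl
def cam(n):
    c=ctrl.camera(n); H,W=c['img'].shape[:2]
    c['f']=H/2/np.tan(np.radians(c['fovy'])/2); return c
def pts(c,T=None):
    T=c['extrinsics'] if T is None else T
    H,W=c['z_map'].shape; v,u=np.mgrid[:H,:W]; z=c['z_map']
    P=np.stack([(u-c['cx'])/c['f']*z,(v-c['cy'])/c['f']*z,z,np.ones_like(z)],-1)
    return (P@T.T)[...,:3]
def save(c,n): cv2.imwrite('pics/'+n,c['img'][...,::-1])
E
python3 - <<'E'
from h import *
o=ctrl.get_obs(); print(o)
for n in('top','side'):
    c=cam(n); save(c,n+'1.png'); print(n,c['f'],c['cx'],c['cy'],c['extrinsics'].round(3)); np.savez(n+'.npz',img=c['img'],P=pts(c),z=c['z_map'])
E
```

```text
pics
{'time_s': 0.0, 'q': array([-1.44525290e+00,  1.81600978e-01,  1.60802963e+00,  2.10666434e-05,
        1.35383759e+00, -2.06311438e-01]), 'dq': array([ 0.00047936,  0.00026198,  0.00014163,  0.00202259, -0.00242372,
        0.00113714]), 'joint_efforts': array([ 2.65458611e-04, -4.44867110e+01, -3.51340699e+01, -2.44507291e-04,
        8.90400843e-03,  1.06179462e-05]), 'eef_pos': array([ 0.18727496, -0.54302594,  0.22524004]), 'eef_rot': array([-9.36594692e-04,  9.86265541e-01,  1.65164776e-01,  4.81366683e-05]), 'wrist_force': array([-0.41089713,  0.18739837, -0.44983188]), 'torque': array([-0.05358846, -0.03729403,  0.03071074]), 'grasp_force': 0.0, 'opening': 0.9989068771261855}
top 453.9268740622674 277.4701424496531 211.8963816591933 [[ 0.011 -0.988  0.155  0.441]
 [-1.    -0.01   0.007 -0.188]
 [-0.005 -0.155 -0.988  1.132]
 [ 0.     0.     0.     1.   ]]
side 506.857468801578 280.35961059839093 209.15920683749968 [[-0.865 -0.323  0.385  0.056]
 [-0.503  0.559 -0.659  0.718]
 [-0.003 -0.764 -0.646  0.979]
 [ 0.     0.     0.     1.   ]]
```

View pics/top1.png

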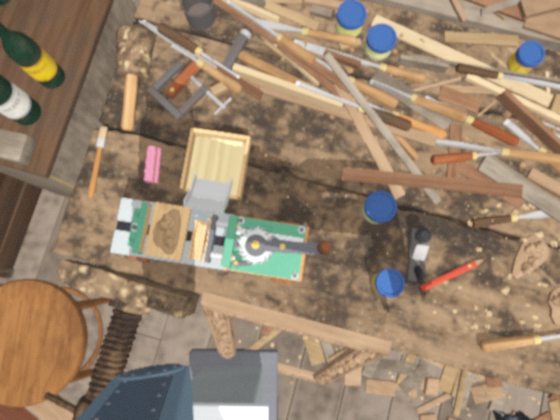

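View pics/side1.png

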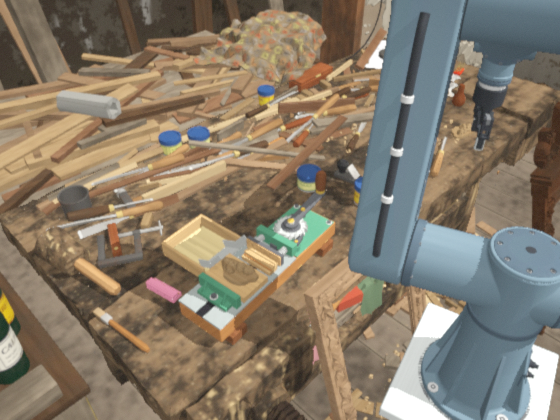

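The top view shows the clamp lying along world y, with the axle at about (255,245), handle (325,247), offcut (203,238), board (168,232), tail stop (135,228), tray (217,160), tins (380,207) and (390,283), and plane (420,252). The pink look-alike is at (152,163). The side view agrees. Next I measure.

Run:
```python
from h import *
d=np.load('top.npz'); P=d['P']; img=d['img']
for n,(u,v) in dict(axle=(255,245),handle=(325,247),offL=(198,255),offR=(208,222),off=(202,240),board=(150,230),tail=(138,225),tray=(215,165),bedTL=(122,200),bedBL=(113,252),brBR=(303,279),brTR=(309,222),tin1=(380,207),tin2=(390,283),bed=(185,255)).items():
    print(n,P[v,u].round(4))
hsv=cv2.cvtColor(img,cv2.COLOR_RGB2HSV)
g=((hsv[...,0]>60)&(hsv[...,0]<90)&(hsv[...,1]>90)).astype(np.uint8)
g[:190]=0;g[300:]=0;g[:,330:]=0
n,l,s,ce=cv2.connectedComponentsWithStats(g)
for i in range(1,n):
    if s[i,4]>100:
        X=P[l==i]; print(s[i],ce[i].round(1),X.min(0).round(3),X.max(0).round(3)); 
        r=cv2.minAreaRect((X[:,:2]*1000).astype(np.float32)); print(r)
b=(P[...,2]>.098)&(P[...,2]<.112); b[:, :90]=0; b[:,220:]=0; b[:200]=0;b[265:]=0
n,l,s,ce=cv2.connectedComponentsWithStats(b.astype(np.uint8))
for i in range(1,n):
    if s[i,4]>60:
        X=P[l==i]; print('z~.105',s[i],X[:,2].mean(),cv2.minAreaRect((X[:,:2]*1000).astype(np.float32)))
cv2.imwrite('pics/crop1.png',cv2.resize(img[180:300,100:340,::-1],None,fx=3.3,fy=3.3,interpolation=cv2.INTER_CUBIC))
```

```text
axle [ 0.5236 -0.1319  0.121 ]
handle [ 0.5159 -0.2818  0.1831]
offL [ 0.5011 -0.0021  0.1025]
offR [ 0.5793 -0.0191  0.0832]
off [ 0.535  -0.0103  0.1048]
board [0.5575 0.1115 0.0969]
tail [0.5665 0.1338 0.1156]
tray [ 0.7359 -0.0198  0.0084]
bedTL [0.6302 0.187  0.0784]
bedBL [ 0.5124  0.2297 -0.002 ]
brBR [ 0.4509 -0.2453 -0.002 ]
brTR [ 0.5931 -0.26   -0.0017]
tin1 [ 0.6241 -0.4276  0.0524]
tin2 [ 0.4433 -0.4429  0.0683]
bed [0.5021 0.0322 0.0793]
[129 204  18  48 345] [137.7 227.3] [ 0.441 -0.188  0.088] [0.616 0.161 1.132]
((487.8210754394531, -0.1173095703125), (373.72509765625, 103.67424774169922), 60.38195037841797)
[223 217  17  51 371] [230.  241.8] [ 0.441 -0.188  0.075] [ 0.587 -0.057  1.132]
((493.4437255859375, -102.61361694335938), (184.48194885253906, 80.32649230957031), 34.74164581298828)
[243 220  60  16 388] [273.  227.1] [ 0.441 -0.239  0.072] [ 0.586 -0.101  1.132]
((538.3408813476562, -185.04183959960938), (166.01405334472656, 103.64823913574219), 33.81744384765625)
[243 253  57  24 656] [278.3 264.9] [ 0.441 -0.232  0.072] [ 0.509 -0.103  1.132]
((475.72637939453125, -166.65585327148438), (127.38190460205078, 67.4242172241211), 86.25909423828125)
z~.105 [137 203  14  51 140] 0.10688080080771813 ((562.2352294921875, 126.35590362548828), (10.478381156921387, 116.37239837646484), 81.75487518310547)
z~.105 [147 206  44  53 544] 0.10552742492030193 ((556.8815307617188, 72.12069702148438), (82.73605346679688, 121.94632720947266), 79.38777923583984)
z~.105 [191 220  16  40 346] 0.10222551661452928 ((536.7542114257812, -1.410501480102539), (22.60837173461914, 89.55562591552734), 81.79353332519531)
z~.105 [203 247  17  16  83] 0.10535080837594218 ((498.0687561035156, -33.9508056640625), (28.784826278686523, 32.415096282958984), 53.723636627197266)
```

View pics/crop1.png

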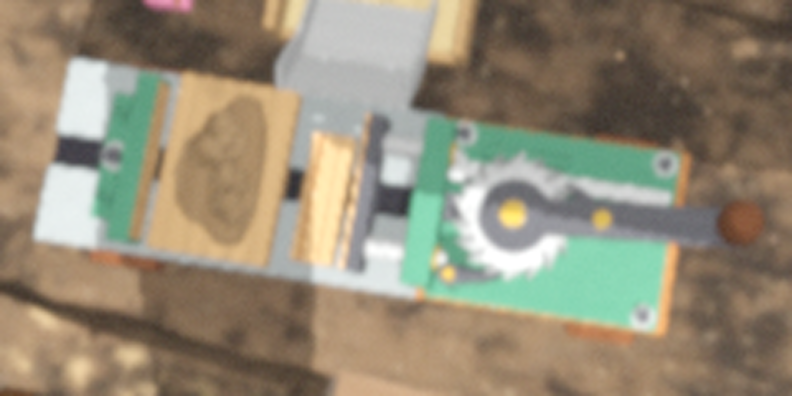

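The crop confirms it: offcut at crop (330,200), pad just right of it at (365,190), jaw at (430,200), and the handle at (740,222). The clamp yaw is about -8.3°. I'll shut the fingers and go behind the offcut's near end, high up, then look with the wrist camera.

Request:
servo_tool(series="1 0.442 -0.434 0 0 0 27.3;1 0.442 -0.434 0 0 0 27.3;1 0.442 -0.434 0 0 0 27.3;1 0.442 -0.434 0 0 0 27.3;1 0.442 -0.434 0 0 0 27.3;1 0.442 -0.434 0 0 0 27.3;1 0.442 -0.434 0 0 0 27.3;1 0.442 -0.434 0 0 0 27.3;1 0.442 -0.434 0 0 0 27.3;1 0.442 -0.434 0 0 0 27.3;1 0.442 -0.434 0 0 0 27.3;1 0.442 -0.434 0 0 0 27.3")

```text
time_s: 1.1
eef_pos: [0.4108, -0.0941, 0.2262]
eef_rot: [0.0, 0.997, -0.072, 0.0]
wrist_force: [1.0, -0.8, -0.7]
opening: 0.001
grasp_force: 0.0
```

Request:
servo_tool(series="1 0.037 -0.112 0 0 0 0;1 0.037 -0.112 0 0 0 0;1 0.037 -0.112 0 0 0 0;1 0.037 -0.112 0 0 0 0;1 0.037 -0.112 0 0 0 0")

```text
time_s: 1.52
eef_pos: [0.4632, 0.011, 0.2257]
eef_rot: [0.0, 0.998, -0.07, -0.001]
wrist_force: [-0.4, 0.2, -0.6]
opening: 0.001
grasp_force: 0.0
```

```bash
cat >> h.py <<'E'
from scipy.spatial.transform import Rotation as R
def wrist():
    o=ctrl.get_obs(); c=cam('wrist')
    q=o['eef_rot']; T=np.eye(4); T[:3,:3]=R.from_quat([q[1],q[2],q[3],q[0]]).as_matrix(); T[:3,3]=o['eef_pos']
    c['W']=T@c['T_tool_cam']; return o,c
E
python3 - <<'E'
from h import *
o,c=wrist(); print(o['eef_pos'],c['T_tool_cam'].round(3),c['f']); save(c,'w1.png')
P=pts(c,c['W']); np.savez('w1.npz',P=P,img=c['img'])
E
```

```text
[0.46316373 0.01102576 0.22566305] [[ 0.001 -0.955 -0.295  0.075]
 [ 1.     0.001  0.002 -0.   ]
 [-0.001 -0.295  0.955 -0.149]
 [ 0.     0.     0.     1.   ]] 295.9942937641659
```

View pics/w1.png

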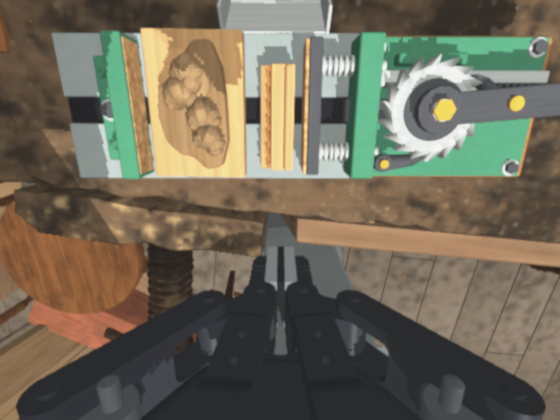

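The wrist view shows the offcut at u 262–295, v 63–168; cork face at u≈303, spring/jaw at u 322–358, board at u 140–245, stop face at u≈148, and the axle at (445,110). The finger tips line up with the offcut. I measure it in tool axes.

```bash
cat >> h.py <<'E'
A=-8.2*np.pi/180; XC=np.array([np.cos(A),np.sin(A)]); YC=np.array([-np.sin(A),np.cos(A)])
def cl(p,ax): d=np.asarray(p)[...,:2]-ax; return np.stack([d@XC,d@YC],-1)
def ray(c,u,v,z):
    d=c['W'][:3,:3]@[(u-c['cx'])/c['f'],(v-c['cy'])/c['f'],1]; o=c['W'][:3,3]; return o+d*(z-o[2])/d[2]
E
python3 - <<'E'
from h import *
d=np.load('w1.npz'); P=d['P']
ax=P[110,445]; print('axle',ax)
ax=ax[:2]
for n,(u,v) in dict(offmid=(279,110),offnear=(279,164),offfar=(279,67),offl=(264,110),offr=(293,110),bed=(255,150),pad=(316,110),jaw=(368,110),boardR=(242,60),boardR2=(242,170),stop=(115,70)).items():
    print(n,P[v,u].round(4),(cl(P[v,u],ax)*1000).round(1))
m=(P[...,2]>.086)&(P[...,2]<.107)
m[:, :250]=0;m[:,300:]=0;m[:50]=0;m[175:]=0
X=P[m]; c=cl(X,ax)*1000; print(c.min(0),c.max(0),cv2.minAreaRect(c.astype(np.float32)))
# bed edges lines: yaw from bottom bed edge
for u in (255,): 
    col=P[:,u]; 
row=[(u,) for u in range(160,350,20)]
e=[]
for u in range(190,350,5):
    z=P[150:200,u,2]; k=np.where(z>.07)[0].max()+150; e.append(P[k,u])
e=np.array(e); print('edge yaw',np.degrees(np.arctan(np.polyfit(e[:,1],e[:,0],1)[0])),(cl(e,ax)*1000).mean(0))
E
```

```text
axle [ 0.52263381 -0.13085294  0.12493719]
offmid [0.5414 0.0011 0.1025] [ -0.3 133.3]
offnear [0.4946 0.0077 0.1034] [-47.5 133.1]
offfar [ 0.5753 -0.0037  0.1027] [ 34.  133.4]
offl [0.5433 0.0145 0.0936] [ -0.2 146.8]
offr [ 0.5397 -0.011   0.103 ] [ -0.2 121.1]
bed [0.5078 0.0297 0.08  ] [-37.6 156.8]
pad [ 0.5369 -0.0295  0.1151] [ -0.3 102.4]
jaw [ 0.531  -0.072   0.1166] [-0.1 59.5]
boardR [0.5859 0.0266 0.0967] [ 40.2 164.9]
boardR2 [0.4932 0.0429 0.0995] [-53.9 167.8]
stop [0.5898 0.1274 0.1145] [ 29.6 265.2]
[-52.45625237 120.34154557] [ 37.32434195 150.41984461] ((-7.560283660888672, 135.36778259277344), (30.003305435180664, 89.79313659667969), 89.93400573730469)
edge yaw 0.7643962960815626 [-52.89564663 142.74023179]
```

Request:
servo_tool(series="1 0 -0.0035 0.04 0 0 0;1 0 -0.0035 0.08 0 0 0;1 0 -0.0035 0.108 0 0 0;1 0 -0.0035 0.1135 0 0 0;1 0 -0.0035 0.1135 0 0 0;1 0.012 -0.0035 0.1135 0 0 0;1 0.02 -0.0035 0.1135 0 0 0;1 0.028 -0.0035 0.1135 0 0 0;1 0.036 -0.0035 0.1135 0 0 0;1 0.044 -0.0035 0.1135 0 0 0;1 0.052 -0.0035 0.1135 0 0 0;1 0.06 -0.0035 0.1135 0 0 0")

```text
time_s: 2.57
eef_pos: [0.524, 0.0039, 0.1129]
eef_rot: [0.0, 0.997, -0.072, 0.0]
wrist_force: [0.5, -0.3, 0.3]
opening: -0.003
grasp_force: 0.0
```

Run:
```python
from h import *
o,c=wrist(); save(c,'w2.png'); P=pts(c,c['W']); ax=np.array([.52263,-.13085])
print(cl(o['eef_pos'],ax),o['eef_pos'])
```

```text
[-0.01782308  0.13362366] [0.52404774 0.00394961 0.1129455 ]
```

View pics/w2.png

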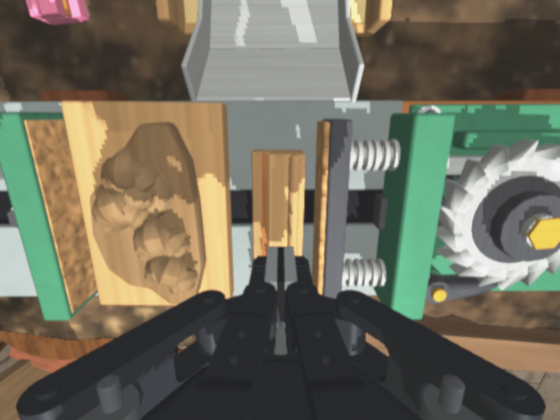

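The fingers sit square on the offcut's rear end at (280,248); the offcut is still straight, its front at v≈150, heading for the chute at v≈98. I push on.

Request:
servo_tool(series="1 0.008 0 0 0 0 0;1 0.016 0 0 0 0 0;1 0.024 0 0 0 0 0;1 0.032 0 0 0 0 0;1 0.04 0 0 0 0 0;1 0.048 0 0 0 0 0;1 0.056 0 0 0 0 0;1 0.064 0 0 0 0 0;1 0.072 0 0 0 0 0;1 0.078 0 0 0 0 0;1 0.083 0 0 0 0 0;1 0.083 0 0 0 0 0")

```text
time_s: 3.62
eef_pos: [0.6063, -0.0081, 0.1127]
eef_rot: [0.0, 0.997, -0.072, 0.0]
wrist_force: [-0.4, -0.5, 0.4]
opening: 0.001
grasp_force: 0.0
```

Run:
```python
from h import *
o,c=wrist(); ax=np.array([.52263,-.13085])
print(cl(o['eef_pos'],ax),o['eef_pos'],o['wrist_force'])
t=cam('top'); cv2.imwrite('pics/t2.png',np.hstack([cv2.resize(c['img'],(400,300)),cv2.resize(t['img'][110:290,100:340],(400,300))])[...,::-1])
```

```text
[0.0652728  0.13338754] [ 0.60626039 -0.00813597  0.11274253] [-0.41631825 -0.4609728   0.42444449]
```

View pics/t2.png

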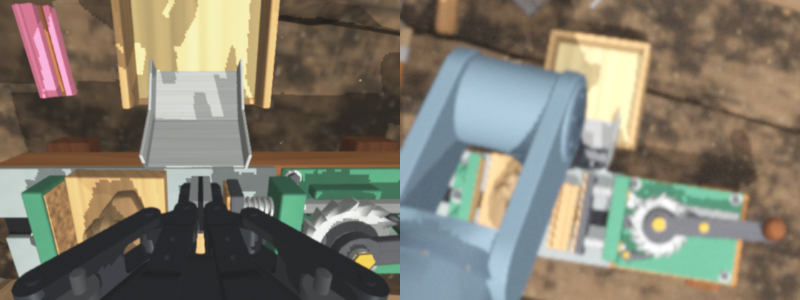

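Run:
```python
from h import *
o,c=wrist(); ax=np.array([.52263,-.13085]); T=np.linalg.inv(c['T_tool_cam'])
for z in(0,.006,.025):
    p=T@[0,0,z,1]; print(z,p[0]/p[2]*c['f']+c['cx'],p[1]/p[2]*c['f']+c['cy'],p[2])
for v in range(230,330,8):
  print(v,c['z_map'][v,278:284:5], pts(c,c['T_tool_cam'])[v,270].round(3))
t=cam('top'); P=pts(t)
for u in (195,198,201,204,207): print(u,P[236,u].round(3),(cl(P[236,u],ax)*1000).round())
s=cam('side'); cv2.imwrite('pics/s2.png',np.hstack([cv2.resize(t['img'][180:290,110:260],(400,300),interpolation=2),cv2.resize(s['img'][200:350,150:350],(400,300),interpolation=2)])[...,::-1])
```

```text
0 280.3151302310959 256.3413277294129 0.16445161698426766
0.006 280.30367921045666 251.5561542572777 0.17018385393385974
0.025 280.272016251527 238.32477900326333 0.18833593760756798
230 [0.19532034 0.19549991] [ 0.002 -0.007  0.033]
238 [0.1940199 0.1958901] [-0.002 -0.007  0.031]
246 [0.15092169 0.1511989 ] [ 0.011 -0.005 -0.011]
254 [0.14220297 0.14337628] [ 0.011 -0.005 -0.02 ]
262 [0.13393827 0.13587807] [ 0.012 -0.005 -0.029]
270 [0.12743025 0.12763332] [ 0.011 -0.005 -0.035]
278 [0.12231792 0.12214296] [ 0.011 -0.004 -0.041]
286 [0.12083662 0.12018866] [ 0.012 -0.004 -0.049]
294 [0.12128122 0.1208235 ] [ 0.012 -0.004 -0.055]
302 [0.12209357 0.12282953] [ 0.012 -0.004 -0.059]
310 [0.12443005 0.12366232] [ 0.012 -0.004 -0.063]
318 [0.12502506 0.12486112] [ 0.012 -0.003 -0.067]
326 [0.12495553 0.12529236] [ 0.008 -0.003 -0.067]
195 [0.544 0.007 0.1  ] [  2. 139.]
198 [ 0.544 -0.     0.102] [  3. 132.]
201 [ 0.545 -0.007  0.1  ] [  4. 126.]
204 [ 0.545 -0.013  0.095] [  6. 120.]
207 [ 0.543 -0.023  0.114] [  5. 110.]
```

View pics/s2.png

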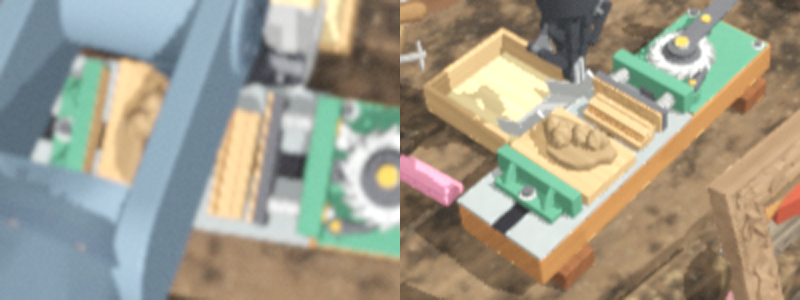

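The offcut has not moved: it still lies at the clamp's y≈133, and both views show the fingers beyond it. They passed over its top, so the real tips are higher than I took them to be. I measure the tip height from the side camera before going on.

Run:
```python
from h import *
o=ctrl.get_obs(); q=o['eef_rot']; M=R.from_quat([q[1],q[2],q[3],q[0]])
print(o['opening'],o['q'].round(3))
for n in('side','top'):
    s=cam(n); L=M.inv().apply((pts(s)-o['eef_pos']).reshape(-1,3))
    k=(np.abs(L[:,0])<.06)&(np.abs(L[:,1])<.07)&(L[:,2]>-.15)&(L[:,2]<.022)
    col=s['img'].reshape(-1,3).max(1)<90
    X=L[k&col]
    print(n)
    for z in np.arange(-.15,.03,.01):
        Y=X[(X[:,2]>=z)&(X[:,2]<z+.01)]
        if len(Y)>3: print(round(z,3),len(Y),(np.percentile(Y[:,:2],[3,97],axis=0)*1000).round().tolist())
```

```text
0.0002644391481028452 [-0.209  0.367  1.619  0.     1.156  1.507]
side
-0.15 102 [[-39.0, -38.0], [14.0, 3.0]]
-0.14 69 [[-38.0, -38.0], [11.0, -4.0]]
-0.13 31 [[-13.0, -40.0], [5.0, -25.0]]
-0.12 57 [[-20.0, -42.0], [5.0, 9.0]]
-0.11 80 [[-22.0, -37.0], [-10.0, 16.0]]
-0.1 74 [[-21.0, -61.0], [-7.0, 51.0]]
-0.09 65 [[-19.0, -51.0], [-5.0, 43.0]]
-0.08 76 [[-19.0, -41.0], [5.0, 39.0]]
-0.07 50 [[-17.0, -33.0], [6.0, 32.0]]
-0.06 61 [[-15.0, -28.0], [8.0, 24.0]]
-0.05 8 [[-12.0, -24.0], [-7.0, 6.0]]
-0.04 8 [[-10.0, -15.0], [-1.0, -11.0]]
-0.03 14 [[-9.0, -15.0], [4.0, -11.0]]
top
-0.15 15 [[-18.0, 32.0], [5.0, 39.0]]
-0.14 11 [[-17.0, 33.0], [5.0, 39.0]]
-0.13 6 [[-6.0, 36.0], [7.0, 39.0]]
-0.12 4 [[-7.0, 33.0], [-7.0, 39.0]]
-0.1 5 [[-8.0, 29.0], [-6.0, 53.0]]
-0.08 11 [[-9.0, 31.0], [-3.0, 38.0]]
-0.07 7 [[-6.0, 24.0], [-1.0, 31.0]]
```

The side view confirms that the whole gripper sits about 34 mm farther back from the reported TCP than the text says. The tips are at about tool z = -0.009. I go back behind the offcut and work 34 mm lower, with TCP z about 0.079.

Request:
servo_tool(series="1 0 0 -0.03 0 0 0;1 -0.04 0 -0.03 0 0 0;1 -0.08 0 -0.03 0 0 0;1 -0.12 0 -0.03 0 0 0;1 -0.148 -0.001 -0.02 0 0 0;1 -0.148 -0.001 0.015 0 0 0;1 -0.148 -0.001 0.034 0 0 0;1 -0.148 -0.001 0.034 0 0 0;1 -0.138 -0.001 0.034 0 0 0;1 -0.13 -0.001 0.034 0 0 0;1 -0.124 -0.001 0.034 0 0 0;1 -0.118 -0.001 0.034 0 0 0")

```text
time_s: 4.97
eef_pos: [0.491, 0.0096, 0.08]
eef_rot: [0.0, 0.997, -0.072, 0.001]
wrist_force: [-0.7, 0.8, 0.6]
opening: 0.003
grasp_force: 0.3
```

```bash
cat > off.py <<'E'
from h import *
o,c=wrist(); ax=np.array([.52263,-.13085])
print(cl(o['eef_pos'],ax),o['eef_pos'],o['wrist_force'])
P=pts(c,c['W']); C=cl(P,ax)*1000
m=(P[...,2]>.087)&(P[...,2]<.112)&(C[...,1]>118)&(C[...,1]<155)&(C[...,0]>-50)&(c['img'][...,0]>c['img'][...,2]*1.25)
X=C[m]; print('offcut',m.sum(),np.percentile(X,[1,99],axis=0).round(1), cv2.minAreaRect(X.astype(np.float32)))
L=pts(c,c['T_tool_cam']); 
for v in range(228,262,4): print(v,L[v,272].round(3),L[v,276].round(3))
E
python3 off.py
```

```text
[-0.05135413  0.13453423] [0.49098937 0.00963337 0.08002416] [-0.72568938  0.81350356  0.63628595]
offcut 14095 [[-38.8 121.7]
 [ 48.7 150.9]] ((2.5941314697265625, 136.37136840820312), (30.129114151000977, 94.56476593017578), 89.9360580444336)
228 [ 0.026 -0.004 -0.022] [ 0.026 -0.002 -0.023]
232 [ 0.024 -0.004 -0.023] [ 0.024 -0.002 -0.023]
236 [ 0.022 -0.004 -0.024] [ 0.022 -0.002 -0.023]
240 [ 0.021 -0.004 -0.024] [ 0.02  -0.002 -0.023]
244 [ 0.018 -0.004 -0.023] [ 0.075 -0.    -0.149]
248 [ 0.016 -0.004 -0.024] [ 0.016 -0.002 -0.024]
252 [ 0.014 -0.004 -0.023] [ 0.014 -0.002 -0.023]
256 [ 0.011 -0.004 -0.022] [ 0.012 -0.002 -0.023]
260 [ 0.012 -0.004 -0.026] [ 0.012 -0.002 -0.027]
```

It is moving now: the front is at x≈49 and it is straight. I keep pushing.

Request:
servo_tool(series="1 0.01 -0.001 0 0 0 0;1 0.02 -0.001 0 0 0 0;1 0.03 -0.001 0 0 0 0;1 0.04 -0.001 0 0 0 0;1 0.05 -0.001 0 0 0 0;1 0.06 -0.001 0 0 0 0;1 0.07 -0.001 0 0 0 0;1 0.08 -0.001 0 0 0 0;1 0.09 -0.001 0 0 0 0;1 0.1 -0.001 0 0 0 0;1 0.108 -0.001 0 0 0 0;1 0.115 -0.001 0 0 0 0")

```text
time_s: 6.02
eef_pos: [0.6038, -0.0057, 0.0786]
eef_rot: [0.0, 0.997, -0.072, 0.0]
wrist_force: [0.2, -0.1, 0.3]
opening: 0.005
grasp_force: 0.0
```

Request:
servo_tool(series="1 0.004 0 0 0 0 0;1 0.004 0 0 0 0 0;1 0.004 0 0 0 0 0;1 0 0 -0.03 0 0 0;1 -0.02 0 -0.07 0 0 0;1 -0.05 0 -0.11 0 0 0;1 -0.09 0 -0.12 0 0 0")

```text
time_s: 6.6
eef_pos: [0.5241, 0.0055, 0.1999]
eef_rot: [0.001, 0.997, -0.072, 0.004]
wrist_force: [0.9, -0.0, 0.9]
opening: -0.001
grasp_force: 0.0
```

Run:
```python
from h import *
o,c=wrist(); print(o['eef_pos'],o['wrist_force']); s=cam('side')
cv2.imwrite('pics/t3.png',np.hstack([cv2.resize(c['img'],(400,300)),cv2.resize(s['img'][200:350,150:350],(400,300),interpolation=2)])[...,::-1])
```

```text
[0.52406439 0.0055376  0.19993234] [ 0.86339941 -0.04183538  0.94496753]
```

View pics/t3.png

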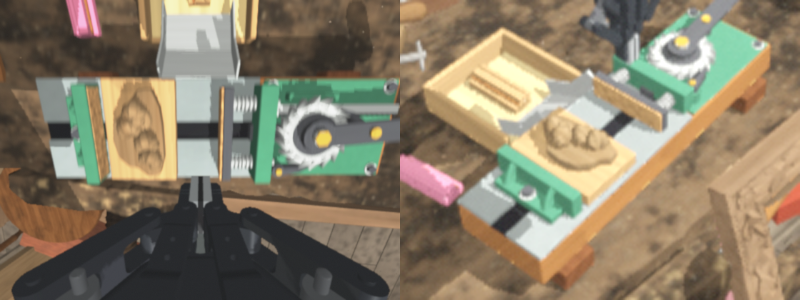

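The offcut lies in the tray at side crop (500,88) and the bed is clear. Now I go over the lever handle, turning the tool so that the fingers close along the handle's path.

Request:
servo_tool(series="-0.4 0.033 0.2855 -0.02 0 0 -7;-0.4 0.033 0.2855 -0.02 0 0 -14;-0.4 0.033 0.2855 -0.02 0 0 -21;-0.4 0.033 0.2855 -0.02 0 0 -28;-0.4 0.033 0.2855 -0.02 0 0 -35;-0.4 0.033 0.2855 -0.02 0 0 -42;-0.4 0.033 0.2855 -0.02 0 0 -49;-0.4 0.033 0.2855 -0.02 0 0 -56;-0.4 0.033 0.2855 -0.02 0 0 -63;-0.4 0.033 0.2855 -0.02 0 0 -70;-0.4 0.033 0.2855 -0.02 0 0 -77;-0.4 0.033 0.2855 -0.02 0 0 -84")

```text
time_s: 7.7
eef_pos: [0.5128, -0.2811, 0.2143]
eef_rot: [-0.001, 0.796, 0.606, -0.0]
wrist_force: [-1.1, 0.2, -0.1]
opening: 0.698
grasp_force: 0.0
```

Request:
servo_tool(series="-0.4 0 0 0.01 0 0 -6;-0.4 0 0 0.01 0 0 -12;-0.4 0 0 0.01 0 0 -12")

```text
time_s: 7.95
eef_pos: [0.5126, -0.2805, 0.2038]
eef_rot: [-0.001, 0.728, 0.685, -0.0]
wrist_force: [0.1, -0.2, -0.3]
opening: 0.702
grasp_force: 0.0
```

Run:
```python
from h import *
o,c=wrist(); save(c,'w4.png'); ax=np.array([.52263,-.13085])
print(o['eef_pos'],o['eef_rot'],o['opening'],cl(o['eef_pos'],ax))
P=pts(c,c['W']); C=cl(P,ax)*1000
m=(P[...,2]>.172)&(P[...,2]<.192)&(np.hypot(C[...,0],C[...,1]+150)<40)
X=C[m]; print(m.sum(),X.min(0),X.max(0),cv2.minEnclosingCircle(X.astype(np.float32)), np.median(P[m][:,2]))
```

```text
[ 0.51255972 -0.28052222  0.20383585] [-1.21200883e-03  7.28491295e-01  6.85053971e-01 -1.45796615e-04] 0.7021892561538464 [ 0.01138027 -0.14957832]
1491 [-1.41190925e-01 -1.61366007e+02] [  27.27496104 -133.95299307] ((13.717857360839844, -147.6163330078125), 13.932991981506348) 0.18374994744669254
```

View pics/w4.png

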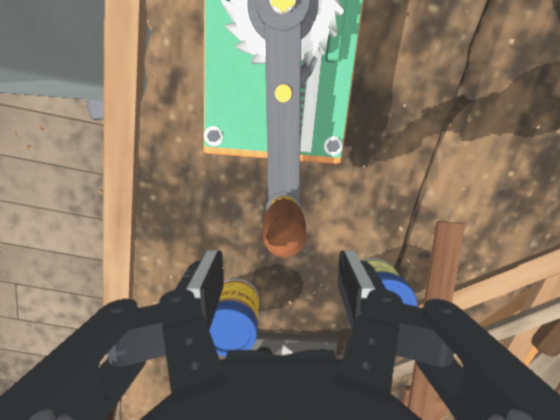

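The view shows the handle top at (285,228), midway between the open fingers at u≈205 and 360; both tins and the plane are well below. I descend and cage the handle loosely.

Request:
servo_tool(series="-0.4 0 0.002 0.03 0 0 0;-0.4 0 0.002 0.06 0 0 0;-0.4 0 0.002 0.082 0 0 0;-0.4 0 0.002 0.082 0 0 0;0.1 0 0.002 0.082 0 0 0;0.1 0 0.002 0.082 0 0 0;0.1 0 0.002 0.082 0 0 0;0.1 0 0.002 0.082 0 0 0")

```text
time_s: 8.67
eef_pos: [0.5162, -0.282, 0.1254]
eef_rot: [0.002, 0.73, 0.684, 0.0]
wrist_force: [0.1, 0.5, 0.1]
opening: 0.448
grasp_force: 0.0
```

```bash
cat >> h.py <<'E'
AX=np.array([.52263,-.13085])
def arc(goals,n=12,r=.150,z=None):
    """rows for lever angles (rad, spread over n) from the present pose, tool turning with the lever"""
    o=ctrl.get_obs(); q=o['eef_rot']; M=R.from_quat([q[1],q[2],q[3],q[0]]).as_matrix()
    p=cl(o['eef_pos'],AX); th0=np.arctan2(p[0],-p[1]); yaw=np.arctan2(M[1,0],M[0,0])-A-np.pi/2
    print('TCP lever angle',th0+.6,'r',np.hypot(*p),'tool yaw',yaw,'F',o['wrist_force'].round(1),'op',o['opening'],'z',o['eef_pos'][2])
    for g in goals:
        t=g-.6; d=np.array([r*np.sin(t),-r*np.cos(t)])-p; w=np.append(d[0]*XC+d[1]*YC,0)
        l=M.T@w; print(round(g,3),(l[:2]*1000).round(1),'turn',round(-np.degrees(t-yaw),1))
E
python3 -c "
from h import *
arc(np.arange(.6,-.01,-.06))"
```

```text
TCP lever angle 0.7007659888332286 r 0.1512520655906103 tool yaw 0.07759248486551185 F [0.1 0.5 0.1] op 0.44750124680569 z 0.12544986650565917
0.6 [  1.7 -15.1] turn 4.4
0.54 [  2.6 -24.1] turn 7.9
0.48 [  4.1 -33. ] turn 11.3
0.42 [  6.2 -41.7] turn 14.8
0.36 [  8.7 -50.3] turn 18.2
0.3 [ 11.8 -58.8] turn 21.6
0.24 [ 15.3 -67.1] turn 25.1
0.18 [ 19.4 -75.1] turn 28.5
0.12 [ 23.9 -82.9] turn 31.9
0.06 [ 28.9 -90.4] turn 35.4
0.0 [ 34.3 -97.5] turn 38.8
```

Request:
servo_tool(series="0.1 1.7 -0.015 0 0 0 4.4")

```text
time_s: 8.75
eef_pos: [0.5188, -0.2459, 0.1258]
eef_rot: [0.004, 0.757, 0.653, -0.0]
wrist_force: [1.3, 0.3, -0.3]
opening: 0.449
grasp_force: 0.0
```

I made a typing slip there: 1.7 m instead of 1.7 mm. The row limit kept it to about 36 mm along the lever, above the bar, with no force. I check and move back.

```bash
python3 -c "
from h import *
arc([.7,.69,.66])
c=cam('wrist'); save(c,'w5.png')"
```

```text
TCP lever angle 0.7096792578026132 r 0.11507088954996753 tool yaw -0.003714324218503595 F [ 1.3  0.3 -0.3] op 0.4494020076474576 z 0.125808798666659
0.7 [-34.9   2.5] turn -5.9
0.69 [-35.   1.] turn -5.4
0.66 [-35.4  -3.5] turn -3.7
```

View pics/w5.png

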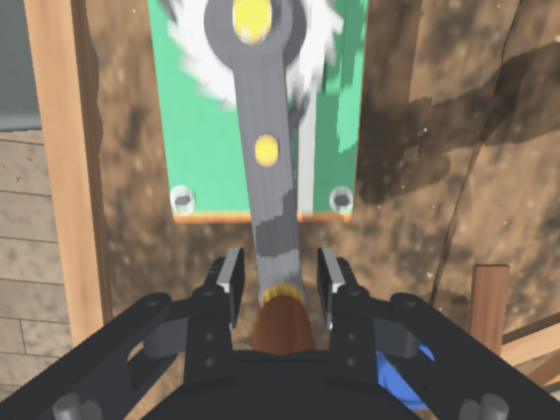

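The handle is still centred between the fingers, at (283,325) against finger tips at v≈270. I back out along the lever.

Request:
servo_tool(series="0.1 -0.02 0.001 0 0 0 -3;0.1 -0.0395 0.002 0 0 0 -6;0.1 -0.0395 0.002 0 0 0 -6;0.1 -0.0395 0.002 0 0 0 -6")

```text
time_s: 9.13
eef_pos: [0.5143, -0.2797, 0.1245]
eef_rot: [0.001, 0.721, 0.693, 0.0]
wrist_force: [0.4, 1.0, 0.2]
opening: 0.45
grasp_force: 0.0
```

```bash
python3 -c "
from h import *
arc(list(np.arange(.66,-.01,-.06))+[-.01])"
```

```text
TCP lever angle 0.6870734427979805 r 0.14910870994020467 tool yaw 0.10396933157521393 F [0.4 1.  0.2] op 0.45047775549607155 z 0.12445838001232208
0.66 [-0.8 -4.1] turn 2.5
0.6 [ -0.1 -13. ] turn 6.0
0.54 [  1.1 -22. ] turn 9.4
0.48 [  2.8 -30.8] turn 12.8
0.42 [  5.1 -39.5] turn 16.3
0.36 [  7.9 -48.1] turn 19.7
0.3 [ 11.2 -56.4] turn 23.1
0.24 [ 14.9 -64.6] turn 26.6
0.18 [ 19.2 -72.5] turn 30.0
0.12 [ 23.9 -80.2] turn 33.5
0.06 [ 29.1 -87.5] turn 36.9
0.0 [ 34.7 -94.6] turn 40.3
-0.01 [ 35.7 -95.7] turn 40.9
```

Request:
servo_tool(series="0.1 -0.001 -0.004 0 0 0 2.5;0.1 0 -0.013 0 0 0 6;0.1 0.001 -0.022 0 0 0 9.4;0.1 0.003 -0.031 0 0 0 12.8;0.1 0.005 -0.0395 0 0 0 16.3;0.1 0.008 -0.048 0 0 0 19.7;0.1 0.011 -0.0565 0 0 0 23.1;0.1 0.015 -0.0645 0 0 0 26.6;0.1 0.019 -0.0725 0 0 0 30;0.1 0.024 -0.080 0 0 0 33.5;0.1 0.029 -0.0875 0 0 0 36.9;0.1 0.034 -0.094 0 0 0 40.3")

```text
time_s: 10.13
eef_pos: [0.4213, -0.2408, 0.124]
eef_rot: [0.001, 0.916, 0.402, 0.0]
wrist_force: [0.2, -0.4, -0.1]
opening: 0.451
grasp_force: 0.6
```

```bash
cat >> h.py <<'E'
def jaw():
    """clamp y (mm) of pad top front/back, jaw, from wrist cloud along bed: profile of heights for |x|<40"""
    o,c=wrist(); P=pts(c,c['W']); C=cl(P,AX)*1000; return o,c,P,C
E
python3 -c "
from h import *
arc(np.arange(.1,1.21,.1))
o,c,P,C=jaw(); save(c,'w6.png'); np.savez('w6.npz',P=P,C=C,img=c['img'])
m=(np.abs(C[...,0])<40)&(P[...,2]>.105)&(P[...,2]<.125)&(C[...,1]>45)
print(m.sum()); h,e=np.histogram(C[m][:,1],np.arange(45,280,3)); print([(int(a),int(b)) for a,b in zip(e,h) if b>5])
t=cam('top'); P=pts(t);C=cl(P,AX)*1000
m=(np.abs(C[...,0])<50)&(P[...,2]>.107)&(P[...,2]<.125)&(C[...,1]>45)&(C[...,1]<160)
h,e=np.histogram(C[m][:,1],np.arange(45,160,3)); print([(int(a),int(b)) for a,b in zip(e,h) if b>3])
"
```

```text
TCP lever angle -0.0017017026985260975 r 0.14948220830484135 tool yaw -0.6011536719721203 F [ 0.2 -0.4 -0.1] op 0.45100147767714976 z 0.12400525883708526
0.1 [ 0.2 15.2] turn -5.8
0.2 [ 2.5 30.1] turn -11.5
0.3 [ 6.2 44.6] turn -17.3
0.4 [11.4 58.7] turn -23.0
0.5 [17.9 72.1] turn -28.7
0.6 [25.8 84.9] turn -34.4
0.7 [34.9 96.8] turn -40.2
0.8 [ 45.1 107.8] turn -45.9
0.9 [ 56.4 117.7] turn -51.6
1.0 [ 68.6 126.4] turn -57.4
1.1 [ 81.6 133.8] turn -63.1
1.2 [ 95.3 140. ] turn -68.8
0
[]
[(48, 57), (51, 54), (54, 60), (57, 59), (60, 57), (63, 59), (66, 55), (69, 9), (84, 4), (96, 53), (99, 54), (102, 59), (105, 53), (108, 57), (111, 7)]
```

The top camera gives the jaw front at about y=69 and the pad face at about y=111. First forward stroke.

Request:
servo_tool(series="0.1 0 0.015 0 0 0 -5.8;0.1 0.0025 0.030 0 0 0 -11.5;0.1 0.006 0.0445 0 0 0 -17.3;0.1 0.0115 0.0585 0 0 0 -23;0.1 0.018 0.072 0 0 0 -28.7;0.1 0.026 0.085 0 0 0 -34.4;0.1 0.035 0.097 0 0 0 -40.2;0.1 0.045 0.108 0 0 0 -45.9;0.1 0.0565 0.1175 0 0 0 -51.6;0.1 0.0685 0.1265 0 0 0 -57.4;0.1 0.0815 0.134 0 0 0 -63.1;0.1 0.0955 0.14 0 0 0 -68.8")

```text
time_s: 11.23
eef_pos: [0.5895, -0.2656, 0.1234]
eef_rot: [-0.0, 0.525, 0.851, -0.001]
wrist_force: [-4.0, -2.1, 0.3]
opening: 0.451
grasp_force: 1.7
```

```bash
cat > st.py <<'E'
from h import *
import sys
arc(eval(sys.argv[1])) if len(sys.argv)>1 else arc([])
t=cam('top'); P=pts(t);C=cl(P,AX)*1000
m=(np.abs(C[...,0])<50)&(P[...,2]>.107)&(P[...,2]<.125)&(C[...,1]>45)&(C[...,1]<200)
h,e=np.histogram(C[m][:,1],np.arange(45,200,3)); print([(int(a),int(b)) for a,b in zip(e,h) if b>8])
m=(P[...,2]>.085)&(P[...,2]<.103)&(C[...,0]<55)&(C[...,0]>-62)&(C[...,1]>135)&(C[...,1]<265)
if m.sum(): print('board',m.sum(),np.percentile(C[m],[1,99],axis=0).round(1).tolist())
E
python3 st.py "np.arange(1.1,-.01,-.1)"
```

```text
TCP lever angle 1.203463713769768 r 0.15043118856202 tool yaw 0.609573814344361 F [-4.  -2.1  0.3] op 0.4511616638653959 z 0.12341894686890018
1.1 [  1.3 -15.5] turn 6.3
1.0 [  3.7 -30.3] turn 12.0
0.9 [  7.6 -44.8] turn 17.7
0.8 [ 12.8 -58.8] turn 23.5
0.7 [ 19.5 -72.3] turn 29.2
0.6 [ 27.4 -85. ] turn 34.9
0.5 [ 36.6 -96.8] turn 40.7
0.4 [  47.  -107.7] turn 46.4
0.3 [  58.3 -117.5] turn 52.1
0.2 [  70.6 -126.1] turn 57.8
0.1 [  83.7 -133.4] turn 63.6
-0.0 [  97.4 -139.4] turn 69.3
[(69, 50), (72, 58), (75, 60), (78, 61), (81, 56), (84, 61), (87, 56), (117, 58), (120, 62), (123, 59), (126, 53), (129, 54), (177, 35), (180, 64), (183, 53), (186, 47), (189, 47), (192, 37), (195, 39)]
board 1050 [[-56.3, 163.6], [54.2, 257.0]]
```

One stroke gave 3 teeth (21 mm) with no trouble. Back, then forward again.

Request:
servo_tool(series="0.1 0.0015 -0.0155 0 0 0 6.3;0.1 0.0035 -0.0305 0 0 0 12;0.1 0.0075 -0.045 0 0 0 17.7;0.1 0.013 -0.059 0 0 0 23.5;0.1 0.0195 -0.0725 0 0 0 29.2;0.1 0.0275 -0.085 0 0 0 34.9;0.1 0.0365 -0.097 0 0 0 40.7;0.1 0.047 -0.1075 0 0 0 46.4;0.1 0.0585 -0.1175 0 0 0 52.1;0.1 0.0705 -0.126 0 0 0 57.8;0.1 0.0835 -0.1335 0 0 0 63.6;0.1 0.0975 -0.1395 0 0 0 69.3")

```text
time_s: 12.28
eef_pos: [0.4203, -0.24, 0.1236]
eef_rot: [0.001, 0.918, 0.396, 0.0]
wrist_force: [1.8, -0.8, -0.3]
opening: 0.449
grasp_force: 0.7
```

```bash
python3 st.py "np.arange(.1,1.21,.1)"
```

```text
TCP lever angle -0.009857750747768512 r 0.14963608950113264 tool yaw -0.6126889780661703 F [ 1.8 -0.8 -0.3] op 0.4485063010619727 z 0.12361814035221065
0.1 [ 0.6 16.4] turn -6.5
0.2 [ 3.  31.2] turn -12.2
0.3 [ 6.9 45.7] turn -17.9
0.4 [12.2 59.7] turn -23.6
0.5 [18.9 73.2] turn -29.4
0.6 [26.9 85.8] turn -35.1
0.7 [36.1 97.7] turn -40.8
0.8 [ 46.5 108.5] turn -46.6
0.9 [ 57.9 118.2] turn -52.3
1.0 [ 70.2 126.8] turn -58.0
1.1 [ 83.3 134.1] turn -63.8
1.2 [ 97.1 140.1] turn -69.5
[(69, 43), (72, 59), (75, 60), (78, 59), (81, 59), (84, 59), (87, 58), (90, 14), (117, 48), (120, 63), (123, 55), (126, 57), (129, 54), (132, 12), (177, 44), (180, 61), (183, 52), (186, 44), (189, 45), (192, 43), (195, 43)]
board 1044 [[-56.2, 163.6], [54.4, 257.1]]
```

Held at 21 mm. Second stroke forward and back.

Request:
servo_tool(series="0.1 0.0005 0.0165 0 0 0 -6.5;0.1 0.003 0.031 0 0 0 -12.2;0.1 0.007 0.0455 0 0 0 -17.9;0.1 0.012 0.0595 0 0 0 -23.6;0.1 0.019 0.073 0 0 0 -29.4;0.1 0.027 0.086 0 0 0 -35.1;0.1 0.036 0.0975 0 0 0 -40.8;0.1 0.0465 0.1085 0 0 0 -46.6;0.1 0.058 0.118 0 0 0 -52.3;0.1 0.07 0.127 0 0 0 -58;0.1 0.0835 0.134 0 0 0 -63.8;0.1 0.097 0.14 0 0 0 -69.5")

```text
time_s: 13.33
eef_pos: [0.5897, -0.2648, 0.1233]
eef_rot: [-0.0, 0.523, 0.852, -0.0]
wrist_force: [-2.9, -0.9, 1.1]
opening: 0.448
grasp_force: 1.6
```

Request:
servo_tool(series="0.1 0.0015 -0.0155 0 0 0 6.3;0.1 0.0035 -0.0305 0 0 0 12;0.1 0.0075 -0.045 0 0 0 17.7;0.1 0.013 -0.059 0 0 0 23.5;0.1 0.0195 -0.0725 0 0 0 29.2;0.1 0.0275 -0.085 0 0 0 34.9;0.1 0.0365 -0.097 0 0 0 40.7;0.1 0.047 -0.1075 0 0 0 46.4;0.1 0.0585 -0.1175 0 0 0 52.1;0.1 0.0705 -0.126 0 0 0 57.8;0.1 0.0835 -0.1335 0 0 0 63.6;0.1 0.097 -0.139 0 0 0 69.3")

```text
time_s: 14.33
eef_pos: [0.4214, -0.24, 0.1236]
eef_rot: [0.001, 0.917, 0.399, 0.0]
wrist_force: [-0.3, -0.4, 0.6]
opening: 0.453
grasp_force: 0.7
```

```bash
python3 st.py "np.arange(.1,1.21,.1)"
```

```text
TCP lever angle -0.004416089917382182 r 0.14887909033662025 tool yaw -0.6065317446601122 F [-0.3 -0.4  0.6] op 0.45279831585842395 z 0.12357679648179351
0.1 [-0.3 15.6] turn -6.1
0.2 [ 2.1 30.4] turn -11.8
0.3 [ 5.9 44.9] turn -17.6
0.4 [11.1 59. ] turn -23.3
0.5 [17.7 72.5] turn -29.0
0.6 [25.6 85.2] turn -34.8
0.7 [34.8 97.1] turn -40.5
0.8 [ 45.1 108. ] turn -46.2
0.9 [ 56.4 117.8] turn -51.9
1.0 [ 68.7 126.4] turn -57.7
1.1 [ 81.7 133.8] turn -63.4
1.2 [ 95.4 139.8] turn -69.1
[(90, 49), (93, 62), (96, 58), (99, 59), (102, 56), (105, 62), (108, 55), (111, 13), (138, 46), (141, 59), (144, 60), (147, 59), (150, 50), (153, 14), (177, 47), (180, 64), (183, 51), (186, 38), (189, 42), (192, 49), (195, 37)]
board 1102 [[-56.1, 137.0], [54.2, 256.9]]
```

Pad face is at about 154; the board starts at about 165. Third stroke (spring squeeze will be at most a few mm).

Request:
servo_tool(series="0.1 -0.0005 0.0155 0 0 0 -6.1;0.1 0.002 0.0305 0 0 0 -11.8;0.1 0.006 0.045 0 0 0 -17.6;0.1 0.011 0.059 0 0 0 -23.3;0.1 0.0175 0.0725 0 0 0 -29;0.1 0.0255 0.085 0 0 0 -34.8;0.1 0.035 0.097 0 0 0 -40.5;0.1 0.045 0.108 0 0 0 -46.2;0.1 0.0565 0.118 0 0 0 -51.9;0.1 0.0685 0.1265 0 0 0 -57.7;0.1 0.0815 0.134 0 0 0 -63.4;0.1 0.0955 0.14 0 0 0 -69.1")

```text
time_s: 15.38
eef_pos: [0.5898, -0.2654, 0.1232]
eef_rot: [-0.0, 0.524, 0.852, -0.001]
wrist_force: [-4.9, -2.1, 1.9]
opening: 0.449
grasp_force: 2.2
```

```bash
python3 st.py; python3 -c "
from h import *
o=ctrl.get_obs(); print(o['wrist_force'])"
```

```text
TCP lever angle 1.2061325625581225 r 0.15042218708525948 tool yaw 0.6116079499332558 F [-4.9 -2.1  1.9] op 0.44855218633240374 z 0.1232456851427492
[(111, 66), (114, 55), (117, 61), (120, 57), (123, 61), (126, 59), (129, 48), (156, 20), (159, 63), (162, 61), (165, 57), (168, 56), (171, 30), (186, 47), (189, 58), (192, 56), (195, 41)]
board 981 [[-56.9, 138.2], [54.1, 257.1]]
[-0.8054254   0.59107785 -0.14137083]
```

Request:
servo_tool(series="0.1 0.0015 -0.0155 0 0 0 6.3;0.1 0.0035 -0.0305 0 0 0 12;0.1 0.0075 -0.045 0 0 0 17.7;0.1 0.013 -0.059 0 0 0 23.5;0.1 0.0195 -0.0725 0 0 0 29.2;0.1 0.0275 -0.085 0 0 0 34.9;0.1 0.0365 -0.097 0 0 0 40.7;0.1 0.047 -0.1075 0 0 0 46.4;0.1 0.0585 -0.1175 0 0 0 52.1;0.1 0.0705 -0.126 0 0 0 57.8;0.1 0.0835 -0.1335 0 0 0 63.6;0.1 0.097 -0.139 0 0 0 69.3")

```text
time_s: 16.43
eef_pos: [0.4213, -0.2399, 0.1235]
eef_rot: [0.001, 0.918, 0.397, 0.0]
wrist_force: [1.5, -0.9, -1.2]
opening: 0.45
grasp_force: 0.7
```

```bash
cat > fine.py <<'E'
from h import *
# sub-pixel faces from top camera: jaw top front edge / pad top back edge & front edge, averaged over several frames
r=[]
for i in range(4):
    t=cam('top'); P=pts(t);C=cl(P,AX)*1000
    k=(np.abs(C[...,0])<48)&(P[...,2]>.107)&(P[...,2]<.125)
    y=C[...,1]; Y=np.sort(y[k&(y>45)&(y<200)])
    # split by gaps
    g=np.where(np.diff(Y)>5)[0]; r.append([ (np.percentile(s,50),len(s)) for s in np.split(Y,g+1) if len(s)>60])
for x in r: print(np.array(x).round(1).tolist())
E
python3 fine.py; python3 st.py "np.arange(.1,1.21,.1)"
```

```text
[[128.8, 683.0], [192.3, 239.0]]
[[121.3, 400.0], [164.8, 286.0], [192.3, 241.0]]
[[121.3, 396.0], [165.1, 278.0], [192.1, 233.0]]
[[129.0, 683.0], [192.3, 228.0]]
TCP lever angle -0.00133131082312421 r 0.1483464710403416 tool yaw -0.6026676700893225 F [-0.1 -0.3  1.6] op 0.44760209970318676 z 0.12374169939098383
0.1 [-0.9 15.2] turn -5.9
0.2 [ 1.4 30. ] turn -11.6
0.3 [ 5.2 44.5] turn -17.3
0.4 [10.3 58.6] turn -23.1
0.5 [16.9 72.1] turn -28.8
0.6 [24.8 84.8] turn -34.5
0.7 [33.9 96.7] turn -40.3
0.8 [ 44.1 107.7] turn -46.0
0.9 [ 55.4 117.5] turn -51.7
1.0 [ 67.6 126.2] turn -57.4
1.1 [ 80.7 133.7] turn -63.2
1.2 [ 94.4 139.8] turn -68.9
[(111, 62), (114, 58), (117, 63), (120, 54), (123, 55), (126, 67), (129, 47), (156, 17), (159, 72), (162, 55), (165, 56), (168, 56), (171, 35), (183, 15), (186, 42), (189, 60), (192, 51), (195, 53)]
board 970 [[-56.8, 138.4], [54.2, 256.6]]
```

The pad is now at about 172.5, with the board pushed up near the stop and the springs barely squeezed. I want two more teeth (14 mm), so this stroke stops at lever ≈0.87.

Request:
servo_tool(series="0.1 -0.001 0.015 0 0 0 -5.9;0.1 0.0015 0.03 0 0 0 -11.6;0.1 0.005 0.0445 0 0 0 -17.3;0.1 0.0105 0.0585 0 0 0 -23.1;0.1 0.017 0.072 0 0 0 -28.8;0.1 0.025 0.085 0 0 0 -34.5;0.1 0.034 0.0965 0 0 0 -40.3;0.1 0.044 0.1075 0 0 0 -46;0.1 0.0555 0.1175 0 0 0 -51.7;0.1 0.0555 0.1175 0 0 0 -51.7;0.1 0.0555 0.1175 0 0 0 -51.7")

```text
time_s: 17.6
eef_pos: [0.545, -0.2798, 0.123]
eef_rot: [-0.001, 0.65, 0.76, -0.001]
wrist_force: [-8.0, -1.1, 4.1]
opening: 0.451
grasp_force: 4.0
```

```bash
python3 st.py "np.arange(.8,-.01,-.1)"; python3 fine.py
```

```text
TCP lever angle 0.8922498635615306 r 0.15065815907740543 tool yaw 0.2999185339156669 F [-8.  -1.1  4.1] op 0.4510359418241067 z 0.12296522747274957
0.8 [  1.4 -13.8] turn 5.7
0.7 [  3.6 -28.6] turn 11.5
0.6 [  7.3 -43.2] turn 17.2
0.5 [ 12.5 -57.2] turn 22.9
0.4 [ 19.  -70.7] turn 28.6
0.3 [ 26.8 -83.5] turn 34.4
0.2 [ 35.9 -95.5] turn 40.1
0.1 [  46.1 -106.4] turn 45.8
0.0 [  57.4 -116.3] turn 51.6
[(126, 74), (129, 57), (132, 59), (135, 57), (138, 58), (141, 64), (144, 34), (156, 17), (159, 69), (162, 57), (165, 63), (168, 47), (171, 33), (183, 10), (186, 44), (189, 59), (192, 49), (195, 44)]
board 922 [[-57.0, 152.4], [54.2, 256.9]]
[[142.8, 683.0], [192.1, 240.0]]
[[135.2, 402.0], [165.0, 278.0], [192.1, 234.0]]
[[142.8, 677.0], [192.5, 236.0]]
[[142.9, 672.0], [192.3, 242.0]]
```

The pad stayed put while the jaw advanced 14 mm, so the board is against the stop and the springs are squeezed about 15 of 28 mm; the lever force has doubled. I ease the lever back so that the holding pawl takes over, and check.

Request:
servo_tool(series="0.1 0.0015 -0.014 0 0 0 5.7;0.1 0.0035 -0.0285 0 0 0 11.5;0.1 0.0075 -0.043 0 0 0 17.2;0.1 0.0125 -0.057 0 0 0 22.9;0.1 0.019 -0.0705 0 0 0 28.6;0.1 0.019 -0.0685 0 0 0 28.6;0.1 0.019 -0.0685 0 0 0 28.6")

```text
time_s: 18.43
eef_pos: [0.4755, -0.271, 0.1235]
eef_rot: [0.0, 0.817, 0.576, 0.0]
wrist_force: [-0.2, -0.1, 0.2]
opening: 0.456
grasp_force: 0.0
```

```bash
python3 fine.py; python3 st.py
```

```text
[[141.2, 678.0], [192.2, 235.0]]
[[133.8, 399.0], [165.1, 274.0], [192.4, 241.0]]
[[141.3, 679.0], [192.4, 242.0]]
[[133.9, 394.0], [165.3, 274.0], [192.3, 237.0]]
TCP lever angle 0.4198169421348811 r 0.14767705787656754 tool yaw -0.20055417816679055 F [0.4 0.5 0.3] op 0.44895572013661755 z 0.12343625970728322
[(123, 53), (126, 60), (129, 55), (132, 63), (135, 56), (138, 61), (141, 60), (156, 25), (159, 61), (162, 56), (165, 60), (168, 49), (171, 38), (186, 45), (189, 67), (192, 49), (195, 50)]
board 927 [[-56.9, 150.9], [54.1, 257.0]]
```

The springs are held at about 14 mm, half of their travel. I open the fingers, rise clear, and move to where the wrist camera sees the board for a numeric check.

Request:
servo_tool(series="-0.4 0 0 0 0 0 0;-0.4 0 0 0 0 0 0;-0.4 0 0 0 0 0 0;-0.4 0 0 -0.03 0 0 0;-0.4 0 0 -0.07 0 0 0;-0.4 0 0 -0.11 0 0 0;-0.4 0 0 -0.14 0 0 0;-0.4 0.04 0 -0.14 0 0 0;-0.4 0.08 0 -0.14 0 0 0;-0.4 0.12 0 -0.14 0 0 0;-0.4 0.16 0 -0.14 0 0 0;-0.4 0.18 0 -0.14 0 0 0")

```text
time_s: 19.68
eef_pos: [0.5366, -0.0973, 0.2636]
eef_rot: [-0.0, 0.818, 0.576, 0.001]
wrist_force: [0.4, -0.5, -0.9]
opening: 0.703
grasp_force: 0.0
```

Request:
servo_tool(series="-0.4 0 0 0 0 0 0;-0.4 0 0 0 0 0 0;-0.4 0 0 0 0 0 0")

```text
time_s: 19.93
eef_pos: [0.5357, -0.1017, 0.2633]
eef_rot: [0.0, 0.818, 0.575, -0.0]
wrist_force: [-0.3, 0.1, -1.1]
opening: 0.7
grasp_force: 0.0
```

```bash
python3 - <<'E'
from h import *
o,c=wrist(); P=pts(c,c['W']); C=cl(P,AX)*1000
print(o['eef_pos'],o['wrist_force'].round(1))
def prof(x0,x1,zl,zh,ya,yb):
    m=(C[...,0]>x0)&(C[...,0]<x1)&(P[...,2]>zl)&(P[...,2]<zh)&(C[...,1]>ya)&(C[...,1]<yb)
    return (m.sum(),np.percentile(C[...,1][m],[1,50,99]).round(1).tolist(),np.median(P[...,2][m]).round(4)) if m.sum()>20 else m.sum()
for n,(x0,x1) in dict(neg=(-58,-45),mid=(-10,10),pos=(40,52)).items():
    print(n,'jaw',prof(x0,x1,.108,.125,60,150),'pad',prof(x0,x1,.108,.122,152,180),'board',prof(x0,x1,.09,.104,160,262),'stop',prof(x0,x1,.108,.12,245,300))
t=cam('top'); P2=pts(t)
for n,(u,v) in dict(tin1=(380,207),tin2=(390,283),tray=(215,165)).items(): print(n,P2[v,u].round(3))
C2=cl(P2,AX)*1000
m=(P2[...,2]>.02)&(P2[...,2]<.045)&(C2[...,0]>140)&(C2[...,0]<260)&(C2[...,1]>80)&(C2[...,1]<190)
print('tray',m.sum(),C2[m].mean(0) if m.sum() else '')
a=np.load('top.npz')['img'].astype(int); d=np.abs(t['img']-a).max(2); print('bystander diff',d[180:310,360:460].mean(),(d[180:310,360:460]>60).sum())
E
python3 fine.py
```

```text
[ 0.53566275 -0.10166299  0.26329043] [-0.3  0.1 -1.1]
neg jaw (np.int64(302), [126.0, 135.8, 145.6], np.float64(0.1163)) pad (np.int64(181), [160.0, 166.4, 173.9], np.float64(0.1141)) board (np.int64(567), [160.1, 193.4, 221.7], np.float64(0.099)) stop 0
mid jaw (np.int64(506), [126.2, 136.0, 145.9], np.float64(0.1165)) pad (np.int64(398), [160.1, 166.5, 173.9], np.float64(0.1141)) board (np.int64(345), [160.1, 181.9, 187.9], np.float64(0.099)) stop 0
pos jaw (np.int64(315), [126.3, 136.0, 145.9], np.float64(0.1163)) pad (np.int64(245), [160.2, 166.6, 174.2], np.float64(0.1141)) board (np.int64(327), [160.3, 186.4, 197.3], np.float64(0.0989)) stop 0
tin1 [ 0.624 -0.427  0.055]
tin2 [ 0.443 -0.443  0.068]
tray [ 0.73  -0.023  0.031]
tray 264 [221.29815331 132.15673408]
bystander diff 14.022307692307692 0
[[134.1, 236.0], [164.8, 194.0], [191.2, 164.0]]
[[134.0, 238.0], [165.1, 189.0], [191.2, 165.0]]
[[134.1, 240.0], [165.4, 188.0], [191.0, 169.0]]
[[134.0, 235.0], [165.0, 192.0], [191.2, 164.0]]
```

Run:
```python
from h import *
P=np.load('w1.npz')['P']; C=cl(P,AX)*1000
m=(np.abs(C[...,0])<50)&(P[...,2]>.108)&(P[...,2]<.125)
for a,b in((45,75),(90,118),(245,300)):
    k=m&(C[...,1]>a)&(C[...,1]<b); print(np.percentile(C[...,1][k],[1,50,99]).round(1))
```

```text
[51.  61.8 70.7]
[ 98.6 105.7 112.5]
[256.7 263.7 275.5]
```

Jaw travel is 75–77 mm and pad travel is 61–62 mm, so the squeeze is about 14–15 of 28 mm. The pad face (174) plus the 84 mm board reaches the stop face (257–258). The offcut is in the tray and the bystanders have not moved. Handing in.

```bash
python3 -c "
from bench import ctrl
print(ctrl.hand_in())"
```

```text
the job is handed in; nothing more can be done
None
```

The job is handed in at about 20 s: the offcut is in the scrap tray, the board is square against the tail stop with the springs squeezed about 14–15 of 28 mm, and the tins show no movement on the top camera (the plane I checked only by an image difference, which also showed none).

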